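Close the gap between the handlamp dock and its charger

TASK

The handlamp's charging dock has slid away from the black charger under the front edge of the oak shelf. First lift the lamp off the dock and set it down upright in the middle of the rubber mat, without dropping or tipping it. Then bring the dock back so that its side butts squarely against the charger's side with no gap and the front faces of the two housings are in line, let go, and leave the other loose things where they are.

Things in the scene. Friction and masses are not known exactly. Their poses are not given: they have to be found in the camera images.
- shelf: Fixed oak shelf, open in front and behind. Origin: bench level under the middle of the board. Board 150 mm along x, 800 mm along y, underside 185 and top 205 mm up; front edge (towards the robot) at its x = -75 mm; steel end plates at y = -370 and +370 mm. The dock's ridge lies under the front edge: grip it with the tool leaning 30 to 45 deg, fingers pointing down and forward.
- charger: Matte black box, fixed to the bench, axes parallel to the shelf's: 80 mm along x, 100 mm along y, 45 mm high. Origin: centre of the underside, 12 mm behind the shelf's front edge. Front face at its x = -40 mm; the mating side, with a brass contact strip, is its -y side at y = -50 mm.
- charger_face (a point): Centre of the charger's mating (-y) side, 22.5 mm above the bench.
- dock: Loose charging dock, about 0.6 kg, on the charger's -y side. Grey housing 80 mm along x, 90 along y, 45 high, origin at the centre of its underside; in front (-x) a foot plate 20 mm high, from x = -40 to -108 mm, where the lamp stands at first. Mating side: y = +45 mm. Butted and in line, its origin is at x = 0, y = -95 mm in the charger's frame, axes parallel. Sliding it takes 3 to 9 N.
- dock_face (a point): Centre of the dock's mating (+y) side, 22.5 mm above its underside.
- dock_ridge (a point): Point 75 mm above the underside, on the dock's orange grip ridge, which is centred over the dock's origin: 50 mm along x, 30 mm wide along y, top at z = 85 mm. A good TCP point for a leaning grip, fingers closing along the dock's y; the fingertips then clear the tops of housing and charger (45 mm).
- lamp: Loose yellow, white and black LED handlamp, 0.25 to 0.5 kg: upright cylinder 60 mm in diameter and 102 mm high with a rigid top handle; 147 mm high in all. Origin: centre of its underside, z up its axis. It blocks the way to the dock's ridge.
- lamp_handle (a point): Middle of the lamp's black handle bar, 140 mm above its underside. The bar runs along the lamp's x, 14 mm wide and 14 mm high, 44 mm free between its two posts, 31 mm clear under it.
- mat: Fixed black rubber mat with a thin red border line, 150 by 150 mm, 4 mm thick, flat on the bench to the robot's left or right. Origin: centre of the underside.
- fusebox: Green flip-top fuse box, 83 by 123 mm, 49 mm high, fixed to the bench on the other side from the mat. Origin: centre of the underside.
- wrench: Loose chrome wrench lying on top of the shelf, about 12 mm high. Bystander.
- bumper: Loose blue silicone bumper block, 50 by 90 by 40 mm, on top of the shelf. Bystander.
- jar: Loose glass jar with red lid, 60 mm in diameter, 75 mm high, on top of the shelf. Bystander.
- can: Loose blue spray can, 56 mm in diameter, 120 mm high, standing on top of the shelf. Bystander.
- screwdriver: Loose red-handled screwdriver lying on the bench near the robot. Bystander.
Mind the look-alikes: they are no part of the job. Several things have the shape of the mat; the one meant has the colours described above.

How it is judged (in metres and radians):
On the way, in this order (a step that is already met when the one before it is completed fails the run):
1. the lamp stands released and upright on the mat (x of lamp in the frame of mat between -0.04 and 0.04 m and y of lamp in the frame of mat between -0.04 and 0.04 m and height (world z) of lamp below 0.008 m and angle between lamp's own z axis and vertical below 0.08 rad and linear speed of lamp below 0.03 m/s and contact force between the fingers and lamp below 0.1 N), for 0.2 s.
2. the dock is butted flush against the charger (y of dock_face in the frame of charger between -0.053 and -0.047 m and x of dock in the frame of charger between -0.006 and 0.006 m and angle between the x axis of dock and the x axis of charger, either way round below 0.045 rad and angle between dock's own z axis and vertical below 0.03 rad and height (world z) of dock below 0.004 m and linear speed of dock below 0.02 m/s and contact force between the fingers and dock below 0.1 N), for 0.2 s.
At the end, for the whole second after the job is handed in: Lamp upright on the mat, centre within 40 mm of the mat's centre along each side; dock flat on the bench, its side within 3 mm of the charger's, square within 0.045 rad, housing fronts in line within 6 mm; both released and at rest (all of step 1 and all of step 2); the robot touches nothing.
It fails at once if the lamp is tipped over 0.5 rad (angle between lamp's own z axis and vertical above 0.5 rad).
It fails at once if the lamp is dropped or knocked: faster than 0.45 m/s while not held (contact force between the fingers and lamp below 0.1 N and linear speed of lamp above 0.45 m/s).
It fails at once if a bystander (wrench, bumper, jar, can, screwdriver) is moved more than 25 mm (distance of any of wrench, bumper, jar, can, screwdriver from where it was at the start of the episode above 0.025 m).
It also fails if it takes over 54 s, if anything falls off the work surface, if the arm or the gripper's body presses on something with over 40 N, if the wrist force passes 120 N, or if a joint passes its speed limit or range.

ROBOT

A 6-joint arm with a two-finger parallel gripper is mounted at the origin on the work surface. World frame = base frame: x ahead of the robot, y to its left, z up, the work surface at z = 0. Lengths are in m, angles in degrees, forces in N, time in s.
With the tool pointing down it reaches from about 0.25 to 0.725 m from the base axis. Payload 9.7 kg.
Tool frame: the origin (TCP) lies between the finger pads, 19 mm behind the fingertips; this is the grasp point; y points along the fingers, x is the direction in which the jaws open and shut, and the axes are right-handed (so a half turn about y gives the same grasp; the last joint's range is limited). The gripper opens to 85 mm and grips with 20 to 120 N. Pads are 22 mm wide; open, the fingers measure 114 mm over their backs; the gripper's body (76 mm by 85 mm) begins 54 mm behind the grasp point. The pads swing forward as they close: fully open they stand 13 mm farther back than shut.
Start: joints at [-64.973, 4.979, 10.078, 95.1, 0, 90], TCP at [0.233, -0.498, 0.25] pointing down, gripper open.
Joint ranges: [-179.16, 179.16], [-48.56, 103.87], [-65.8, 70.77], [-126.05, 130.52], [-82.76, 87.17], [-180, 180]. Speed limits (degrees/s): [127.2, 127.2, 147.25, 180, 180, 180].

INTERFACE

Orientations are given as [roll, pitch, yaw] about the fixed x, y, z axes, in that order (R = Rz(yaw) Ry(pitch) Rx(roll)).
In Python, from workcell import bot gives the robot as it stands.
- The arm moves only by the shell command python3 -m inch 'ROWS' [FORCE]. ROWS is JSON, a list of rows, each a list of 3 entries, a list of its own where there are three numbers: the shift along the tool's x, y, z in mm, then the turn, a rotation vector about the tool's x, y, z in rad, then the finger opening in mm, from 0 to 85.4. In form: [[[x, y, z], [ax, ay, az], grip], ...]. A call has 1 to 20 rows; each row is the pose to reach, as a shift and turn from the pose measured when the call began, along the tool's axes at that moment; what a row does not reach only later rows make up. A row lasts 1/10 s, in which the tool goes at most 50 mm and 8.59 degrees, less where a joint would pass 70% of its speed; a pose out of reach is approached as far as the arm can. A call with a gripper value outside its range is refused whole. The fingers move at their own pace and stop on an object; FORCE is the grip in N (left out, the last holds). Time passes only in rows, so rows that repeat a pose let the fingers close. It gives the time, the measured TCP pose, the force and the opening at its end, in the units of the state.
- bot.get_obs(): the state, without advancing time (a new reading comes with each control period).
- bot.camera(name): name is "scene" or "top" or "wrist"; returns a dict with "frame" (420x560x3 uint8, red, green, blue), "mtx" (3x3 intrinsics, pixels), "origin" and "orientation" of the camera in the world. Camera axes: x right, y down, z forward; pixel columns grow to the right and rows downward; lengths in m; the calibration is good to about 2 mm. A picture is of the moment at which its call begins. There is no depth.
- bot.job_done(): hands the job in, once; it reports no verdict.
Trained networks look in a picture, given as the dict that the camera call returned (one of the last four; its "shot" number tells which), for a name from the list of things; names that differ only in an ending like _2 or _b are one class to them, and where a whole thing is asked for, a point or a joint stands for the part that bears it (a point fixed in the world has none). Each returns a list of dicts, best first, with "confidence" (0 to 1); they miss things now and then, are a little off and sometimes report something else, mostly with a low value. They report only what shows in the picture. A call takes as long as a camera call. They do not tell look-alikes from the thing itself.
- bot.search_frame(picture, name): "box" ([left, top, right, bottom] in pixels, round what is visible of it).
- bot.cut_out(picture, name): "region" (420x560 bool, what is visible of it) and "box" ([left, top, right, bottom] in pixels, round what is visible of it).
The state is a dict: "time": time; "q": joint angles; "qd": joint speeds; "joint_efforts": joint torques, N m; "ee_pos": TCP position; "tcp_rot": TCP orientation; "wrist_force": force on the tool from outside, world axes, zero at the start; "torque": the same for the moment, N m; "opening": finger opening in m.
Only numpy, scipy, OpenCV 4.12 (cv2) and the standard library are available. Lean on these libraries where they do the work, as an engineer would, in place of code of your own. Each camera call takes 0.05 s, during which the arm holds its last target. There are 200 camera calls.

## Working session

There is one attempt and no reset: what is moved stays moved. The work goes in short steps, Python scripts to look and compute and a shell command to move; the robot and the scene stay as the last step left them, time stands still between calls to the robot, and variables do not carry over. Pictures are saved under pics/ and viewed, about 8 in all and at most 12, crops included, and the job is handed in when it is done.

```bash
mkdir -p pics; ls; python3 - <<'E'
from workcell import bot
import cv2,numpy as np
o=bot.get_obs();print({k:np.round(o[k],3).tolist() for k in o})
for n in ["scene","top"]:
    p=bot.camera(n);cv2.imwrite(f"pics/{n}1.png",p["frame"][:,:,::-1])
    print(n,p["shot"],np.round(p["mtx"],1).tolist(),np.round(p["origin"],3),np.array(p["orientation"]).round(3).tolist())
    for t in ["lamp","lamp_handle","mat","dock","dock_ridge","charger","shelf","fusebox","screwdriver"]:
        print(t,[(np.round(r["box"]).tolist(),round(r["confidence"],2)) for r in bot.search_frame(p,t)])
E
```

```text
pics
{'time': 0.0, 'q': [-64.975, 5.011, 10.033, 95.1, 0.001, 90.0], 'qd': [-0.011, 0.077, 0.026, 0.074, -0.014, 0.045], 'joint_efforts': [0.0, -52.039, 46.481, 0.016, 0.0, -0.0], 'ee_pos': [0.233, -0.498, 0.249], 'tcp_rot': [-89.999, 0.078, -64.974], 'wrist_force': [-0.161, -0.434, -0.805], 'torque': [0.005, -0.028, -0.058], 'opening': 0.086}
scene 1 [[490.0, 0.0, 265.2], [0.0, 490.0, 203.0], [0.0, 0.0, 1.0]] [-0.076  0.692  1.272] [-142.025, -0.16, -141.604]
lamp [([246.0, 179.0, 266.0, 227.0], 0.72), ([187.0, 216.0, 227.0, 254.0], 0.54), ([91.0, 87.0, 302.0, 302.0], 0.26)]
lamp_handle [([246.0, 181.0, 265.0, 225.0], 0.85), ([301.0, 164.0, 357.0, 207.0], 0.57)]
mat [([393.0, 200.0, 426.0, 244.0], 0.64), ([304.0, 163.0, 357.0, 206.0], 0.57)]
dock [([218.0, 189.0, 271.0, 235.0], 0.68), ([160.0, 171.0, 193.0, 203.0], 0.36)]
dock_ridge [([220.0, 184.0, 268.0, 235.0], 0.57)]
charger [([186.0, 216.0, 229.0, 252.0], 0.89)]
shelf [([92.0, 90.0, 299.0, 299.0], 0.94)]
fusebox [([177.0, 285.0, 229.0, 335.0], 0.66)]
screwdriver [([270.0, 213.0, 307.0, 257.0], 0.67)]
top 2 [[475.9, 0.0, 283.3], [0.0, 475.9, 205.2], [0.0, 0.0, 1.0]] [0.237 0.024 1.447] [-169.527, -0.471, -91.066]
lamp [([285.0, 177.0, 305.0, 210.0], 0.69), ([143.0, 124.0, 173.0, 156.0], 0.35)]
lamp_handle [([282.0, 178.0, 301.0, 210.0], 0.56)]
mat [([353.0, 199.0, 412.0, 260.0], 0.98), ([369.0, 288.0, 418.0, 336.0], 0.74)]
dock [([274.0, 163.0, 305.0, 210.0], 0.33)]
dock_ridge [([274.0, 162.0, 307.0, 210.0], 0.92)]
charger [([225.0, 165.0, 264.0, 193.0], 0.79)]
shelf [([129.0, 99.0, 421.0, 192.0], 0.84)]
fusebox [([160.0, 212.0, 203.0, 251.0], 0.63)]
screwdriver [([274.0, 233.0, 330.0, 245.0], 0.82)]
```

```bash
python3 - <<'E'
import cv2
a=cv2.imread("pics/scene1.png");b=cv2.imread("pics/top1.png")
cv2.imwrite("pics/scene1c.png",cv2.resize(a[80:350,80:440],(800,600),interpolation=cv2.INTER_CUBIC))
cv2.imwrite("pics/top1c.png",cv2.resize(b[90:345,115:455],(800,600),interpolation=cv2.INTER_CUBIC))
E
```

```text
(no output)
```

View pics/top1c.png

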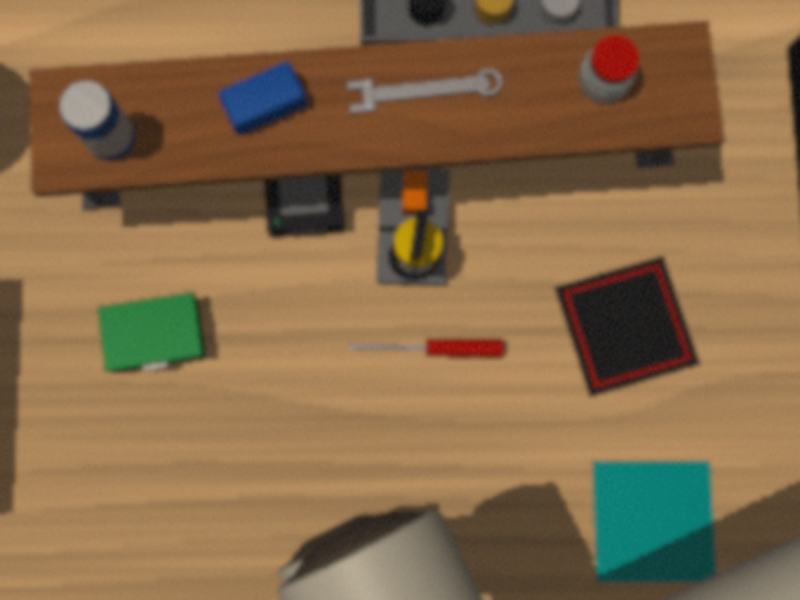

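View pics/scene1c.png

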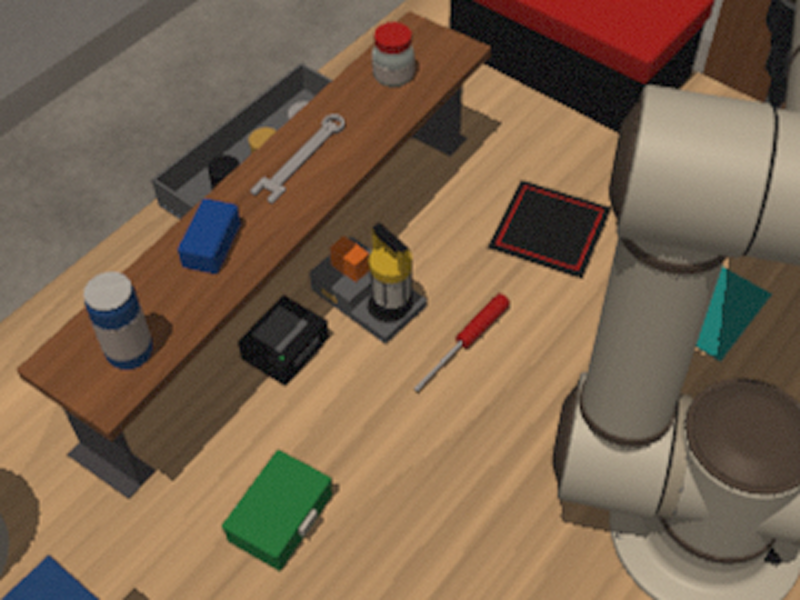

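The top view shows the charger at crop (304,205), the dock with its orange ridge at (415,190), and the lamp on its foot at (418,243). The screwdriver is at (430,348) and the fuse box at (152,332).
Candidates by shape for the mat: black with a red border at (627,326), full image px (381,229), and plain teal at (655,520), full px (393,311). I choose the black and red one. For the lamp, the network's low-value rival is the can at (98,120). The lamp is the yellow one on the dock's foot.

```bash
cat > h.py <<'E'
from workcell import bot
import cv2,numpy as np
from scipy.spatial.transform import Rotation as R
def rot(rpy): return R.from_euler('xyz',rpy,degrees=True)
def ray(p,uv,z):
    d=rot(p["orientation"]).as_matrix()@np.linalg.inv(p["mtx"])@[uv[0],uv[1],1]
    o=np.array(p["origin"]);return o+d*(z-o[2])/d[2]
def proj(p,X):
    c=rot(p["orientation"]).inv().apply(np.array(X)-p["origin"]);v=c@np.array(p["mtx"]).T
    return v[...,:2]/v[...,2:]
def delta(pos,rpy,R_=None):
    "shift (mm) and rotvec in present tool axes to reach the pose"
    o=bot.get_obs();T=rot(o["tcp_rot"]);G=rot(rpy) if R_ is None else R_
    return (T.inv().apply(np.array(pos)-o["ee_pos"])*1000).round(1), (T.inv()*G).as_rotvec().round(4)
E
python3 - <<'E'
from h import *
p=bot.camera("top");f=lambda c:(c[0]/2.353+115,c[1]/2.353+90)
for n,c,z in [("shelfL",(35,192),.205),("shelfR",(722,142),.205),("mat a",(557,288),.004),("mat b",(660,258),.004),("mat c",(697,362),.004),("mat d",(592,393),.004),
 ("chg frontL",(272,233),.045),("chg frontR",(344,229),.045),("dockfootFL",(378,283),.02),("dockfootFR",(447,283),.02),("housFL",(380,229),.045),("housFR",(447,229),.045),
 ("handle a",(423,208),.147),("handle b",(416,262),.147),("lampbase",(415,262),.02),("screw",(430,348),.01),("ridge front top",(414,210),.085)]:
    print(n,ray(p,f(c),z).round(3))
w=bot.camera("wrist");o=bot.get_obs();T=rot(o["tcp_rot"])
print("wrist in tool",T.inv().apply(w["origin"]-np.array(o["ee_pos"])).round(4),(T.inv()*rot(w["orientation"])).as_matrix().round(2).tolist(),np.round(w["mtx"][0],0))
E
```

```text
shelfL [0.565 0.419 0.205]
shelfR [ 0.612 -0.37   0.205]
mat a [ 0.478 -0.203  0.004]
mat b [ 0.515 -0.34   0.004]
mat c [ 0.377 -0.38   0.004]
mat d [ 0.34  -0.242  0.004]
chg frontL [0.548 0.166 0.045]
chg frontR [0.552 0.074 0.045]
dockfootFL [0.485 0.031 0.02 ]
dockfootFR [ 0.484 -0.058  0.02 ]
housFL [0.551 0.027 0.045]
housFR [ 0.55  -0.058  0.045]
handle a [ 0.553 -0.025  0.147]
handle b [ 0.488 -0.015  0.147]
lampbase [ 0.512 -0.017  0.02 ]
screw [ 0.401 -0.034  0.01 ]
ridge front top [ 0.566 -0.016  0.085]
wrist in tool [ 0.0008 -0.1232  0.0845] [[1.0, 0.0, -0.0], [0.0, -0.33, 0.94], [0.0, -0.94, -0.33]] [324.   0. 275.]
```

```bash
python3 - <<'E'
from h import *
print(delta([.40,-.03,.32],[-90,0,90]));print(delta([.40,-.03,.32],[-90,0,5]))
E
```

```text
(array([-353.6,  -70. ,  349.8]), array([-0.    , -2.7048,  0.    ]))
(array([-353.6,  -70. ,  349.8]), array([-0.    , -1.2213,  0.    ]))
```

```bash
python3 -m inch '[[[-40,-40,40],[0,-0.14,0],85],[[-80,-70,80],[0,-0.28,0],85],[[-115,-70,115],[0,-0.42,0],85],[[-150,-70,150],[0,-0.56,0],85],[[-185,-70,185],[0,-0.7,0],85],[[-220,-70,220],[0,-0.84,0],85],[[-255,-70,255],[0,-0.98,0],85],[[-290,-70,290],[0,-1.12,0],85],[[-320,-70,320],[0,-1.26,0],85],[[-353,-70,349],[0,-1.4,0],85],[[-353,-70,349],[0,-1.54,0],85],[[-353,-70,349],[0,-1.69,0],85],[[-353,-70,349],[0,-1.83,0],85]]' 30; python3 - <<'E'
from h import *
print(np.round(bot.get_obs()["q"],1));print(delta([.40,-.03,.32],[-90,0,90]))
E
```

```text
time: 2.4
ee_pos: [0.3997, -0.03, 0.32]
tcp_rot: [-90.0, -0.0, 40.4]
wrist_force: [-0.3, -0.4, 0.1]
opening: 0.0849
[ -4.3 -12.9   1.2 104.1  -0.   45.4]
(array([ 0.2,  0. , -0.2]), array([ 0.    , -0.8665,  0.    ]))
```

```bash
python3 -m inch '[[[0,0,0],[0,-0.14,0],85],[[0,0,0],[0,-0.28,0],85],[[0,0,0],[0,-0.42,0],85],[[0,0,0],[0,-0.56,0],85],[[0,0,0],[0,-0.7,0],85],[[0,0,0],[0,-0.84,0],85],[[0,0,0],[0,-0.866,0],85]]'; python3 - <<'E'
from h import *
p=bot.camera("wrist");cv2.imwrite("pics/w1.png",p["frame"][:,:,::-1])
for t in ["lamp","lamp_handle","dock_ridge","dock","charger"]:
    print(t,[(np.round(r["box"]).tolist(),round(r["confidence"],2)) for r in bot.search_frame(p,t)])
print(np.round(p["origin"],3),np.round(p["orientation"],2))
E
```

```text
time: 3.1
ee_pos: [0.3997, -0.03, 0.3201]
tcp_rot: [-90.0, 0.0, 90.1]
wrist_force: [0.9, 0.6, 0.1]
opening: 0.0852
lamp [([258.0, 240.0, 309.0, 345.0], 0.58)]
lamp_handle [([258.0, 238.0, 310.0, 347.0], 0.82)]
dock_ridge [([250.0, 231.0, 322.0, 344.0], 0.78)]
dock [([251.0, 229.0, 320.0, 346.0], 0.65)]
charger [([340.0, 274.0, 418.0, 338.0], 0.9), ([257.0, 234.0, 312.0, 346.0], 0.2)]
[ 0.316 -0.031  0.443] [161.     0.    90.16]
```

View pics/w1.png

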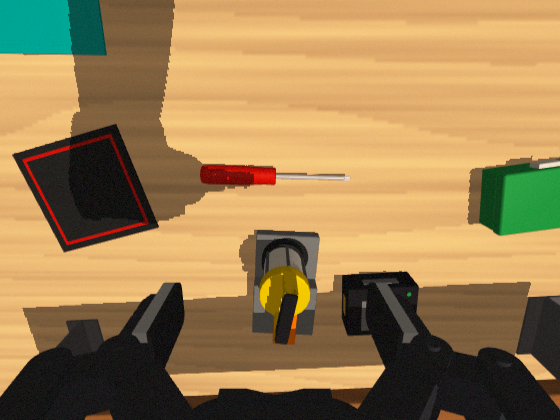

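The wrist view confirms the mat, black with a red border at about (86,188). The teal one is at the top left corner. The lamp's yellow top is at (285,288), with the black handle running from (290,293) to (285,342). The dock's foot front edge is at (257..320,232), and the charger's top front edge runs from (342,275) to (412,272).

```bash
python3 - <<'E'
from h import *
p=bot.camera("wrist")
for n,c,z in [("h near",(290,293),.167),("h far",(285,341),.167),("lamp top L",(260,291),.122),("lamp top R",(310,291),.122),("lamp topNear",(285,265),.122),("matA",(12,154),.004),("B",(117,125),.004),("C",(158,227),.004),("D",(65,251),.004),
("footFL",(257,231),.02),("footFR",(320,234),.02),("chgFL",(342,275),.045),("chgFR",(412,272),.045),("screw l",(200,175),.01),("screw r",(350,178),.005)]:
    print(n,ray(p,c,z).round(4))
f=p["frame"].astype(int)
cv2.imwrite("pics/w1c.png",cv2.resize(p["frame"][220:350,235:425,::-1],(800,547),interpolation=cv2.INTER_CUBIC))
E
```

```text
h near [ 0.4884 -0.0157  0.167 ]
h far [ 0.5455 -0.0201  0.167 ]
lamp top L [ 0.5138 -0.0473  0.122 ]
lamp top R [0.514  0.0094 0.122 ]
lamp topNear [ 0.481  -0.0192  0.122 ]
matA [ 0.3752 -0.3827  0.004 ]
B [ 0.3381 -0.2358  0.004 ]
C [ 0.4802 -0.1993  0.004 ]
D [ 0.5179 -0.3419  0.004 ]
footFL [ 0.4805 -0.0553  0.02  ]
footFR [0.4852 0.0331 0.02  ]
chgFL [0.5362 0.0624 0.045 ]
chgFR [0.5317 0.1585 0.045 ]
screw l [ 0.4031 -0.1313  0.01  ]
screw r [0.4087 0.0728 0.005 ]
```

View pics/w1c.png

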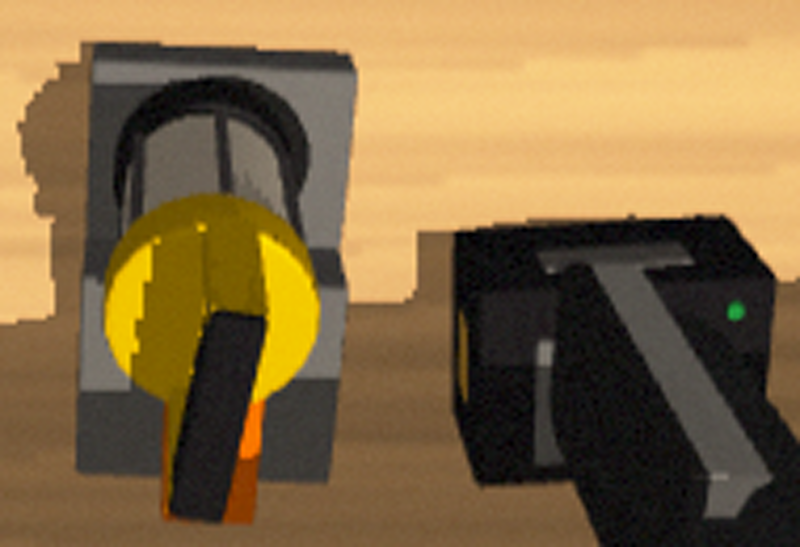

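```bash
python3 - <<'E'
from h import *
p=bot.camera("wrist")
c=lambda u,v:(235+u/4.2105,220+v/4.2105)
for n,q,z in [("near",(237,313),.167),("far",(197,519),.167),("chg0 a",(455,232),0),("chg0 b",(728,217),0),("dock foot0 a",(93,43),0),("b",(353,52),0),("dock foot a",(93,80),.02)]: print(n,ray(p,c(*q),z).round(4))
print(delta([.518,-.019,.24],[-90,0,80.5]));print(delta([.518,-.019,.160],[-90,0,80.5]))
E
```

```text
near [ 0.4899 -0.0143  0.167 ]
far [ 0.5484 -0.0233  0.167 ]
chg0 a [0.5612 0.0746 0.    ]
chg0 b [0.5552 0.1735 0.    ]
dock foot0 a [ 0.487  -0.0563  0.    ]
b [0.4905 0.0343 0.    ]
dock foot a [ 0.4926 -0.0554  0.02  ]
(array([  11.2,   80. , -118.3]), array([ 0.    ,  0.1641, -0.    ]))
(array([  11.2,  160. , -118.3]), array([ 0.    ,  0.1641, -0.    ]))
```

```bash
python3 -m inch '[[[4,25,-40],[0,0.06,0],85],[[8,50,-80],[0,0.12,0],85],[[11,80,-118],[0,0.164,0],85],[[11,80,-118],[0,0.164,0],85],[[11,105,-118],[0,0.164,0],85],[[11,130,-118],[0,0.164,0],85],[[11,150,-118],[0,0.164,0],85],[[11,160,-118],[0,0.164,0],85],[[11,160,-118],[0,0.164,0],85]]' 30; python3 - <<'E'
from h import *
p=bot.camera("wrist");cv2.imwrite("pics/w2.png",p["frame"][:,:,::-1])
E
```

```text
time: 4.4
ee_pos: [0.517, -0.0192, 0.1593]
tcp_rot: [-89.9, 0.0, 80.5]
wrist_force: [0.9, -0.3, -0.6]
opening: 0.0847
```

View pics/w2.png

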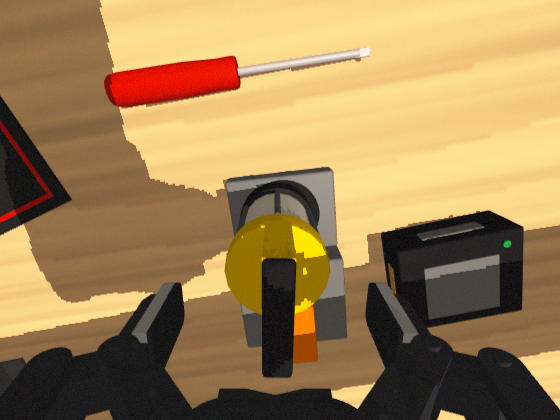

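The handle, (262..296, 260..377), stands upright in the picture between the open pads and parallel to them. I'll close on it.

```bash
python3 -m inch '[[[0,0,0],[0,0,0],5],[[0,0,0],[0,0,0],5],[[0,0,0],[0,0,0],5],[[0,0,0],[0,0,0],5],[[0,0,0],[0,0,0],5],[[0,0,0],[0,0,0],5],[[0,0,0],[0,0,0],5],[[0,0,0],[0,0,0],5]]' 30
```

```text
time: 5.25
ee_pos: [0.5176, -0.0191, 0.1607]
tcp_rot: [-90.0, -0.0, 80.5]
wrist_force: [-0.3, 1.2, 2.7]
opening: 0.0136
```

```bash
python3 -m inch '[[[0,-10,0],[0,0,0],5],[[0,-25,0],[0,0,0],5],[[0,-45,0],[0,0,0],5],[[0,-65,0],[0,0,0],5],[[0,-70,0],[0,0,0],5],[[0,-70,0],[0,0,0],5]]'; python3 - <<'E'
from h import *
print(delta([.428,-.290,.215],[-90,0,80.5]))
E
```

```text
time: 5.85
ee_pos: [0.518, -0.0192, 0.2317]
tcp_rot: [-90.1, -0.0, 80.5]
wrist_force: [-0.0, -0.2, -5.2]
opening: 0.0133
(array([-282. ,   16.5,   44.1]), array([ 0.002 , -0.    ,  0.0004]))
```

```bash
python3 -m inch '[[[-10,0,8],[0,0,0],5],[[-30,0,18],[0,0,0],5],[[-60,0,30],[0,0,0],5],[[-95,5,40],[0,0,0],5],[[-130,10,44],[0,0,0],5],[[-165,16,44],[0,0,0],5],[[-200,16,44],[0,0,0],5],[[-230,16,44],[0,0,0],5],[[-255,16,44],[0,0,0],5],[[-273,16,44],[0,0,0],5],[[-282,16,44],[0,0,0],5],[[-282,16,44],[0,0,0],5],[[-282,16,44],[0,0,0],5]]'; python3 - <<'E'
from h import *
print(delta([.428,-.290,.1455],[-90,0,80.5]))
p=bot.camera("top");cv2.imwrite("pics/t2.png",cv2.resize(p["frame"][140:340,240:460,::-1],(660,600)))
E
```

```text
time: 7.15
ee_pos: [0.4278, -0.2895, 0.2151]
tcp_rot: [-90.1, -0.1, 80.5]
wrist_force: [-0.1, 0.2, -4.3]
opening: 0.0137
(array([-0.5, 69.6, -0.2]), array([ 0.0012, -0.0001,  0.001 ]))
```

View pics/t2.png

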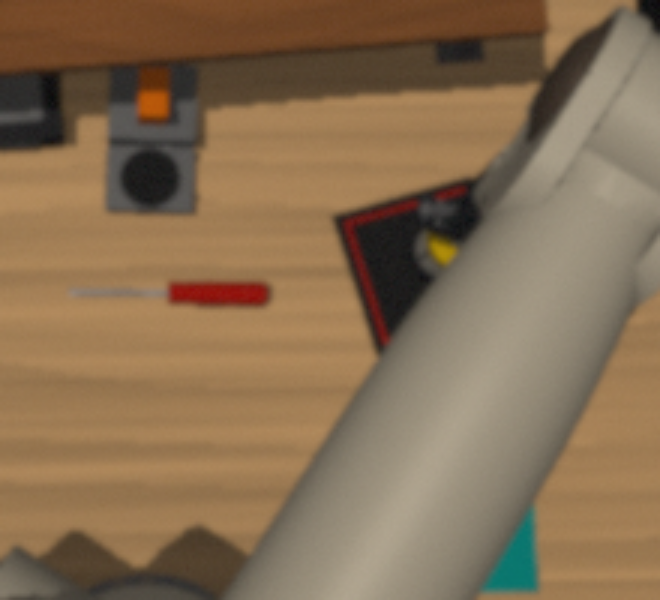

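The lamp (440,245) hangs over the black and red mat. The dock is clear, and its foot, with the dark round seat at (150,177), is empty. I'll lower slowly.

```bash
python3 -m inch '[[[0,15,0],[0,0,0],5],[[0,35,0],[0,0,0],5],[[0,50,0],[0,0,0],5],[[0,60,0],[0,0,0],5],[[0,65,0],[0,0,0],5],[[0,68,0],[0,0,0],5],[[0,69,0],[0,0,0],5],[[0,70,0],[0,0,0],5],[[0,70,0],[0,0,0],5]]'
```

```text
time: 8.1
ee_pos: [0.4282, -0.2894, 0.1457]
tcp_rot: [-90.1, -0.0, 80.5]
wrist_force: [0.5, -0.2, -4.3]
opening: 0.0134
```

```bash
python3 -m inch '[[[0,1,0],[0,0,0],5],[[0,1,0],[0,0,0],5]]';python3 -m inch '[[[0,1,0],[0,0,0],5],[[0,1,0],[0,0,0],5]]'
```

```text
time: 8.3
ee_pos: [0.4283, -0.2895, 0.1448]
tcp_rot: [-90.1, -0.0, 80.5]
wrist_force: [0.0, -0.9, -4.0]
opening: 0.0132
time: 8.5
ee_pos: [0.4286, -0.2895, 0.1447]
tcp_rot: [-90.2, -0.0, 80.5]
wrist_force: [-0.1, 1.2, 4.2]
opening: 0.0132
```

Contact: the force went to +4. I'll release, then rise.

```bash
python3 -m inch '[[[0,0,0],[0,0,0],30],[[0,0,0],[0,0,0],60],[[0,0,0],[0,0,0],85],[[0,0,0],[0,0,0],85],[[0,0,0],[0,0,0],85],[[0,0,0],[0,0,0],85],[[0,0,0],[0,0,0],85],[[0,-20,0],[0,0,0],85],[[0,-50,0],[0,0,0],85],[[0,-90,0],[0,0,0],85],[[0,-130,0],[0,0,0],85],[[0,-150,0],[0,0,0],85]]'; python3 - <<'E'
from h import *
print(delta([.40,0.0,.32],[-90,0,90]))
p=bot.camera("wrist");cv2.imwrite("pics/w3.png",p["frame"][:,:,::-1])
E
```

```text
time: 9.7
ee_pos: [0.4283, -0.2896, 0.2983]
tcp_rot: [-90.4, 0.1, 80.5]
wrist_force: [0.3, -0.9, 0.5]
opening: 0.0849
(array([281. , -22.7,  75.5]), array([ 0.007 , -0.1654, -0.0021]))
```

View pics/w3.png

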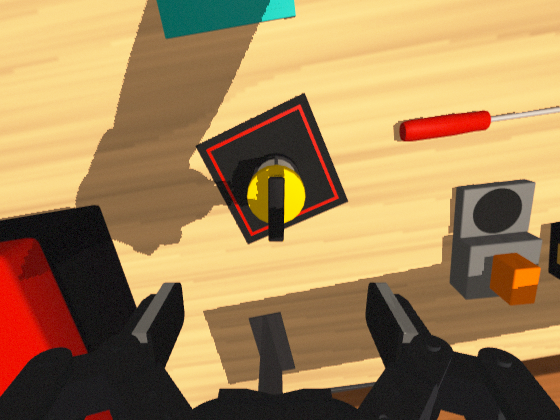

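The lamp stands upright on the mat, with its base at about (275,170) and the mat centre at about (272,168). Now the dock.

```bash
python3 -m inch '[[[40,0,15],[0,-0.03,0],85],[[85,0,30],[0,-0.06,0],85],[[130,0,45],[0,-0.09,0],85],[[175,0,60],[0,-0.12,0],85],[[220,0,75],[0,-0.15,0],85],[[260,0,90],[0,-0.165,0],85],[[300,0,105],[0,-0.165,0],85],[[305,0,105],[0.007,-0.165,-0.002],85],[[305,0,105],[0.007,-0.165,-0.002],85]]'; python3 - <<'E'
from h import *
print(bot.get_obs()["ee_pos"])
p=bot.camera("wrist");cv2.imwrite("pics/w4full.png",p["frame"][:,:,::-1])
import pickle;pickle.dump(p,open("w4.pkl","wb"))
cv2.imwrite("pics/w4.png",cv2.resize(p["frame"][230:380,170:370,::-1],(800,600),interpolation=cv2.INTER_CUBIC))
E
```

```text
time: 10.65
ee_pos: [0.3753, 0.0292, 0.2984]
tcp_rot: [-90.1, 0.1, 90.2]
wrist_force: [-0.1, -0.4, -0.6]
opening: 0.085
[0.37526742 0.02917228 0.29839043]
```

View pics/w4.png

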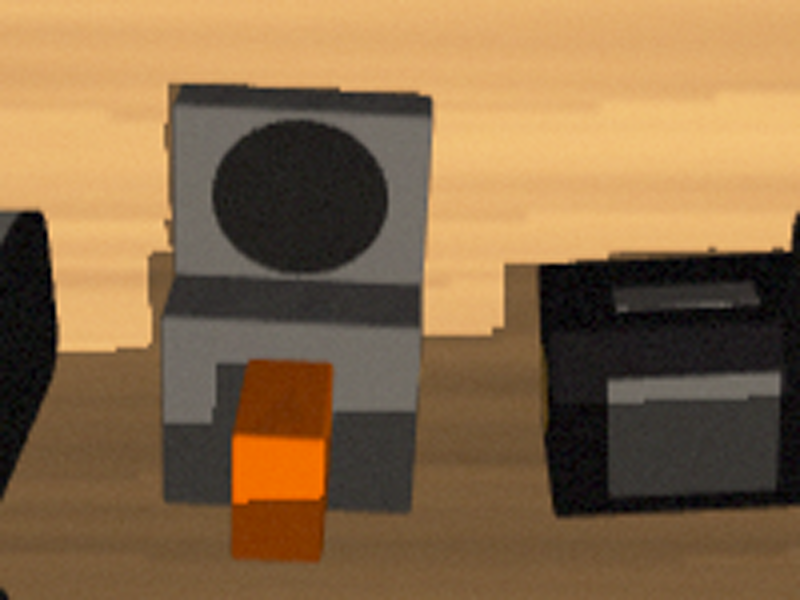

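```bash
cat > fit.py <<'E'
from h import *
from scipy.optimize import least_squares
def pose(P,s):
    c,n=np.cos(s[2]),np.sin(s[2]);P=np.array(P)
    return np.c_[s[0]+c*P[:,0]-n*P[:,1],s[1]+n*P[:,0]+c*P[:,1],P[:,2]]
def fit(p,P,uv,s0,lu=[]):
    "lu: (x,z,u,v): pixel on the edge line along body y at x,z"
    def f(s):
        r=(proj(p,pose(P,s))-uv).ravel().tolist()
        for x,z,u,v in lu:
            a,b=proj(p,pose([[x,-.05,z],[x,.05,z]],s));d=b-a;r.append((d[0]*(v-a[1])-d[1]*(u-a[0]))/np.hypot(*d))
        return r
    q=least_squares(f,s0,loss='soft_l1');return q.x,np.array(f(q.x))
E
python3 - <<'E'
from fit import *;import pickle
p=pickle.load(open("w4.pkl","rb"));c=lambda L:np.array(L)/4+[170,230]
D=[(-.108,-.045,.02),(-.108,.045,.02),(-.04,-.045,.02),(-.04,.045,.02),(-.04,-.045,.045),(-.04,.045,.045),(.04,-.045,.045),(.04,.045,.045),(-.025,-.015,.085),(-.025,.015,.085),(.025,-.015,.085),(.025,.015,.085),(-.108,.045,0)]
d=c([(174,104),(431,114),(176,275),(422,287),(163,316),(421,327),(166,500),(411,512),(235,434),(330,437),(231,558),(322,560),(432,96)])
s,r=fit(p,D,d,[.59,-.01,0]);print("dock",s.round(4),np.degrees(s[2]).round(2));print(r.round(1))
C=[(-.04,-.05,0),(-.04,-.05,.045),(.04,-.05,.045)]
e=c([(540,266),(549,332),(556,516)]);l=[(-.04,0,*c((795,253))),(-.04,.045,*c((780,318)))]
t,r=fit(p,C,e,[.59,.12,.05],l);print("chg",t.round(4),np.degrees(t[2]).round(2));print(r.round(1))
g=pose([[0,-.095,0]],t)[0];print("goal",g.round(4)); 
a=t[2];print("dock in charger",(np.array([[np.cos(a),np.sin(a)],[-np.sin(a),np.cos(a)]])@(s[:2]-t[:2])).round(4))
E
```

```text
dock [ 0.5944 -0.0159 -0.0477] -2.74
[-0.6 -0.6  0.9 -0.  -0.6 -0.4  0.6 -0.6 -0.7 -0.3  0.9 -0.1 -0.6  1.
  0.5  0.6 -0.7  0.2 -0.6  0.4  0.2  0.5  0.3  1.   0.5 -1.7]
chg [0.5959 0.1262 0.0591] 3.38
[-0.2 -1.5  0.4  0.2 -0.1  1.   1.3 -1. ]
goal [0.6015 0.0314 0.    ]
dock in charger [-0.0099 -0.1418]
```

```bash
cat >> h.py <<'E'
def lean(psi,th):
    psi,th=np.radians([psi,th]);x=np.array([-np.sin(psi),np.cos(psi),0])
    y=np.array([np.cos(psi)*np.sin(th),np.sin(psi)*np.sin(th),-np.cos(th)])
    return R.from_matrix(np.c_[x,y,np.cross(x,y)])
E
python3 - <<'E'
from h import *
G=lean(-2.7,40);y=G.as_matrix()[:,1];t=np.array([.5945,-.016,.075])
print(delta(t-.09*y,0,G));print(delta(t,0,G));print(y)
E
```

```text
(array([ -41.4,  154.8, -160.9]), array([-0.696 ,  0.0467,  0.0151]))
(array([ -44.1,  223.8, -218.6]), array([-0.696 ,  0.0467,  0.0151]))
[ 0.64207404 -0.03027944 -0.76604444]
```

```bash
python3 -m inch '[[[-8,20,-25],[-0.13,0.01,0.003],85],[[-16,50,-55],[-0.26,0.02,0.006],85],[[-24,80,-85],[-0.39,0.03,0.009],85],[[-32,110,-115],[-0.52,0.04,0.012],85],[[-38,135,-140],[-0.65,0.047,0.015],85],[[-41,155,-161],[-0.696,0.047,0.015],85],[[-41,155,-161],[-0.696,0.047,0.015],85],[[-41,155,-161],[-0.696,0.047,0.015],85]]'; python3 - <<'E'
from h import *
print(np.round(bot.get_obs()["q"],1))
G=lean(-2.7,40);t=np.array([.5945,-.016,.075]);print(delta(t,0,G))
p=bot.camera("wrist");cv2.imwrite("pics/w5.png",p["frame"][:,:,::-1])
E
```

```text
time: 11.5
ee_pos: [0.5364, -0.0144, 0.1438]
tcp_rot: [-129.9, 0.0, 87.1]
wrist_force: [0.0, 0.3, 0.5]
opening: 0.0848
[ -0.9 -35.7 -44.3  41.5  -1.3   1.5]
(array([ 1.3, 90.1, -0.5]), array([-0.0017, -0.0018, -0.002 ]))
```

View pics/w5.png

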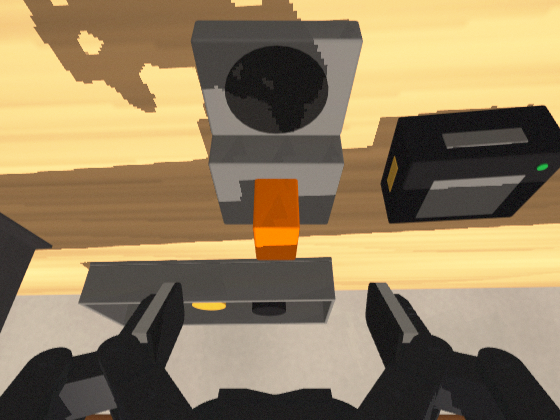

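The orange ridge (254..299, 180..258) is centred between the fingers and square to them. I'll advance and close.

```bash
python3 -m inch '[[[0,20,0],[0,0,0],85],[[1,45,0],[0,0,0],85],[[1,68,0],[0,0,0],85],[[1,83,0],[0,0,0],85],[[1,90,0],[0,0,0],85],[[1,90,0],[0,0,0],85]]' && python3 -m inch '[[[0,0,0],[0,0,0],20],[[0,0,0],[0,0,0],20],[[0,0,0],[0,0,0],20],[[0,0,0],[0,0,0],20],[[0,0,0],[0,0,0],20],[[0,0,0],[0,0,0],20],[[0,0,0],[0,0,0],20]]' 30; python3 - <<'E'
from h import *
o=bot.get_obs();print(np.round(o["q"],1),o["torque"])
E
```

```text
time: 12.15
ee_pos: [0.5954, -0.0161, 0.0769]
tcp_rot: [-130.0, 0.0, 87.2]
wrist_force: [-0.3, 0.5, -0.1]
opening: 0.0848
time: 12.85
ee_pos: [0.5956, -0.0163, 0.0777]
tcp_rot: [-130.0, 0.0, 87.1]
wrist_force: [-6.1, -2.8, 6.7]
opening: 0.0296
[ -1.  -23.1 -44.3  28.7  -1.2   1.4] [-0.04212852  0.71226743 -0.20696216]
```

```bash
cat > plan.py <<'E'
from fit import *
def plan(s,t,rel,n=1,dz=0):
    "rows to carry the dock from pose s to charger-frame (x,y), yaw offset rel[2] rad"
    o=bot.get_obs();T=rot(o["tcp_rot"]);g=pose([[rel[0],rel[1],0]],t)[0];ga=t[2]+rel[2]
    for k in range(1,n+1):
        f=k/n;Q=R.from_euler('z',f*(ga-s[2]));c=np.array([s[0],s[1],0])
        P=c+f*(g-c)+Q.apply(np.array(o["ee_pos"])-c)+[0,0,dz]
        print((T.inv().apply(P-o["ee_pos"])*1000).round(1).tolist(),(T.inv()*Q*T).as_rotvec().round(4).tolist())
E
python3 - <<'E'
from plan import *
plan([.5944,-.0159,-.0477],[.5959,.1262,.0591],[0,-.102,0],3,.001)
E
```

```text
[13.6, 0.4, -2.1] [-0.0, -0.0273, -0.0229]
[27.2, 1.6, -3.5] [-0.0, -0.0545, -0.0458]
[40.7, 2.8, -4.9] [-0.0001, -0.0818, -0.0687]
```

```bash
python3 -m inch '[[[6,0,-1],[0,-0.012,-0.01],20],[[13,0,-2],[0,-0.027,-0.023],20],[[20,1,-3],[0,-0.04,-0.034],20],[[27,2,-3.5],[0,-0.054,-0.046],20],[[34,2,-4],[0,-0.068,-0.057],20],[[41,3,-5],[0,-0.082,-0.069],20],[[41,3,-5],[0,-0.082,-0.069],20],[[41,3,-5],[0,-0.082,-0.069],20],[[41,3,-5],[0,-0.082,-0.069],20]]'; python3 - <<'E'
from h import *;import pickle
p=bot.camera("wrist");pickle.dump(p,open("w6.pkl","wb"))
cv2.imwrite("pics/w6.png",cv2.resize(p["frame"][0:270,140:500,::-1],(800,600),interpolation=cv2.INTER_CUBIC))
E
```

```text
time: 13.75
ee_pos: [0.6032, 0.0244, 0.0782]
tcp_rot: [-130.0, 0.0, 93.3]
wrist_force: [0.2, 0.1, -6.1]
opening: 0.0295
```

View pics/w6.png

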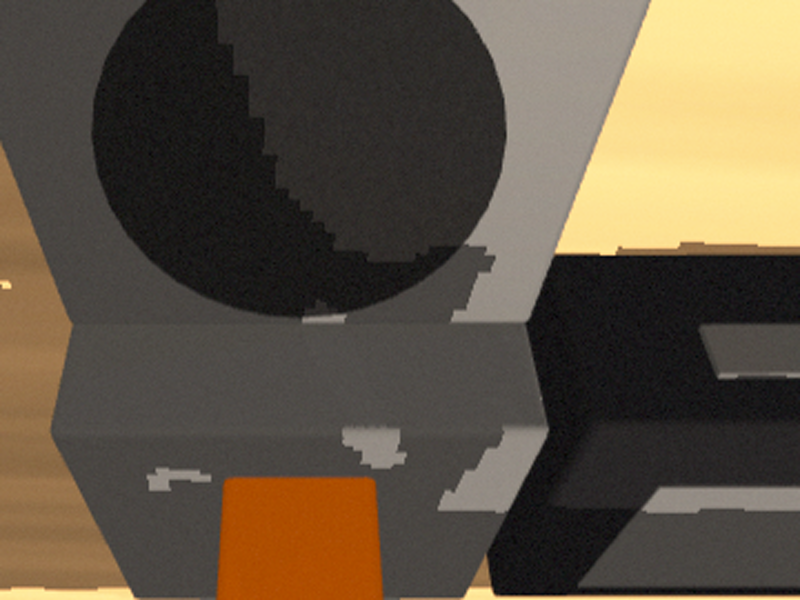

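The dock, with its front top edge at row 430, is square with the charger, whose front top edge is at row 422. The gap is about 7 mm and the dock sits about 1.5 mm too deep. The force of -6 N shows it is slightly lifted, so I'll lower it about 1 mm, then close the gap in small steps while watching the force.

```bash
python3 -m inch '[[[0,0.1,1.4],[0,0,0],20],[[2,0.1,1.4],[0,0,0],20],[[4,0.1,1.4],[0,0,0],20],[[5,0.1,1.4],[0,0,0],20],[[5,0.1,1.4],[0,0,0],20]]'; python3 -m inch '[[[1,0,0],[0,0,0],20],[[1,0,0],[0,0,0],20]]';python3 -m inch '[[[1,0,0],[0,0,0],20],[[1,0,0],[0,0,0],20]]'
```

```text
time: 14.3
ee_pos: [0.6022, 0.0293, 0.0778]
tcp_rot: [-130.1, 0.0, 93.3]
wrist_force: [-0.3, -1.3, -3.0]
opening: 0.0293
time: 14.5
ee_pos: [0.6021, 0.0305, 0.0778]
tcp_rot: [-130.0, 0.0, 93.3]
wrist_force: [-1.6, -1.3, -4.1]
opening: 0.0293
time: 14.7
ee_pos: [0.6021, 0.031, 0.0779]
tcp_rot: [-130.1, 0.1, 93.2]
wrist_force: [-0.2, -5.4, -3.8]
opening: 0.0297
```

```bash
python3 -m inch '[[[1,0.4,0.3],[0,0,0],20],[[1,0.4,0.3],[0,0,0],20]]';python3 -m inch '[[[1.5,0.4,0.3],[0,0,0],20],[[1.5,0.4,0.3],[0,0,0],20]]'
```

```text
time: 14.9
ee_pos: [0.6022, 0.0311, 0.0779]
tcp_rot: [-130.1, 0.2, 93.1]
wrist_force: [-5.7, -8.5, 0.9]
opening: 0.0295
time: 15.1
ee_pos: [0.6022, 0.0313, 0.078]
tcp_rot: [-130.1, 0.3, 93.0]
wrist_force: [-6.9, -12.3, 2.5]
opening: 0.0295
```

```bash
python3 -m inch '[[[0,0,0],[0,0,0],40],[[0,0,0],[0,0,0],70],[[0,0,0],[0,0,0],85],[[0,0,0],[0,0,0],85],[[0,0,0],[0,0,0],85],[[0,0,0],[0,0,0],85],[[0,-20,0],[0,0,0],85],[[0,-50,0],[0,0,0],85],[[0,-90,0],[0,0,0],85],[[0,-120,0],[0,0,0],85],[[0,-120,0],[0,0,0],85]]'; python3 - <<'E'
from h import *;import pickle
p=bot.camera("wrist");pickle.dump(p,open("w7.pkl","wb"))
cv2.imwrite("pics/w7.png",cv2.resize(p["frame"][0:270,140:500,::-1],(800,600),interpolation=cv2.INTER_CUBIC))
E
```

```text
time: 16.2
ee_pos: [0.5252, 0.0278, 0.1749]
tcp_rot: [-130.5, 0.3, 93.0]
wrist_force: [-0.6, -0.2, 0.9]
opening: 0.0849
```

View pics/w7.png

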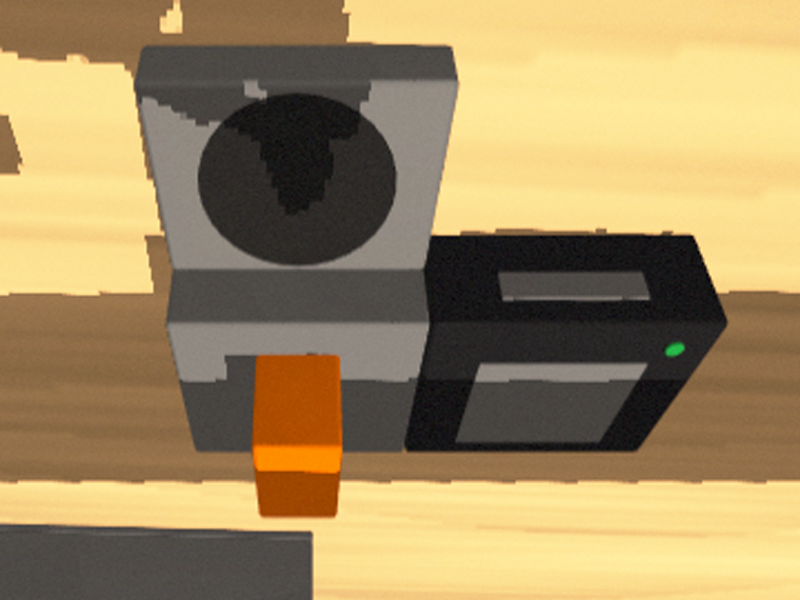

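The top front edges line up (dock at row 322, charger at 323), as do the backs (450 and 450). The sides meet from (430,322) to (405,450) with no visible gap. Next, a numeric check and a look at the lamp.

```bash
python3 - <<'E'
from fit import *;import pickle
p=pickle.load(open("w7.pkl","rb"));c=lambda L:np.array(L)/2.2222+[140,0]
D=[(-.108,-.045,.02),(-.108,.045,.02),(-.04,-.045,.045),(-.04,.045,.045),(.04,-.045,.045),(.04,.045,.045)]
s,r=fit(p,D,c([(137,82),(457,82),(168,322),(430,322),(195,450),(405,450)]),[.6,.03,.06])
C=[(-.04,-.05,.045),(-.04,.05,.045),(.04,-.05,.045),(.04,.05,.045),(-.04,.05,0)]
t,q=fit(p,C,c([(430,323),(726,323),(407,450),(636,450),(693,237)]),[.59,.12,.06])
a=t[2];print("dock in charger",(np.array([[np.cos(a),np.sin(a)],[-np.sin(a),np.cos(a)]])@(s[:2]-t[:2])).round(4),"yaw",round(s[2]-a,4),abs(r).max().round(1),abs(q).max().round(1))
z=bot.camera("top");cv2.imwrite("pics/t8.png",cv2.resize(z["frame"][90:345,115:455,::-1],(800,600)))
E
```

```text
dock in charger [ 0.0005 -0.0937] yaw -0.002 3.2 2.7
```

View pics/t8.png

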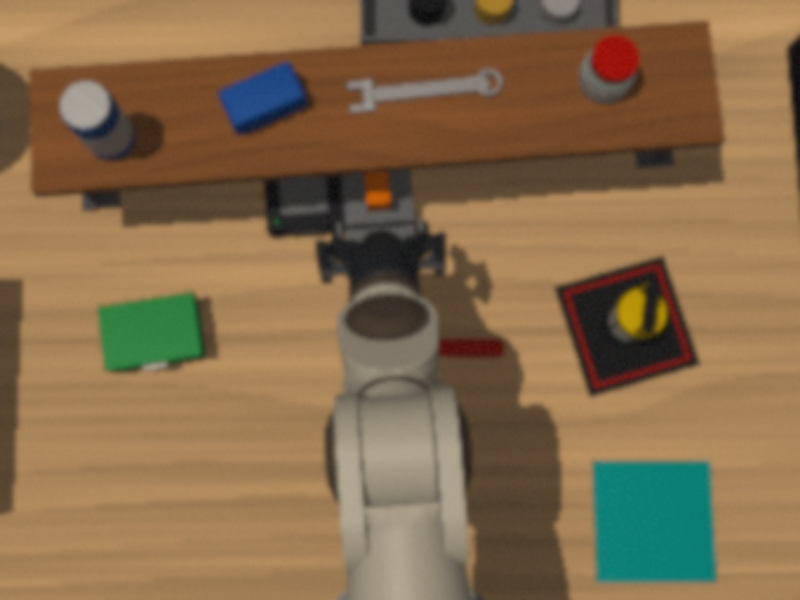

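The lamp stands in the mat's middle, with its base at about (625,325). The dock touches the charger at (342,200), and the shelf items and screwdriver are where they were.

```bash
python3 -c "
from workcell import bot
print(bot.job_done())"
```

```text
the job is handed in; nothing more can be done
None
```

I moved the lamp to the middle of the black and red mat and slid the dock back against the charger, then let go and handed the job in at about 16 s of the 54 s allowed.

- **Lamp:** In the wrist and top pictures it stands upright and released, with its base near the mat's centre.
- **Dock:** My last fit puts the dock at x = +0.5 mm and y = -93.7 mm in the charger's frame, against a target of 0 and -95 mm. It is square within 0.002 rad.
- **Disagreement:** That fit would mean the dock overlaps the charger by 1.3 mm, which is not possible. It is within measurement error, since the hand-picked corners fitted only to about 3 px. The picture shows no gap, and the push ended in firm contact at about 12 N.
- **Other things:** By eye in the top view, the wrench, bumper, jar and can had not moved. The arm hid part of the screwdriver, but its visible handle had not moved. I did not measure these.
- **While moving:** The dock was briefly lifted slightly off the bench during the slide, as the wrist force of -6 N showed. I lowered it before pressing it in.

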